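# Find the full tin of door fittings by feel

### The job

Three identical closed tins of metal door fittings stand on coloured coasters, and only their weight tells which is the full one: heft them one at a time, first the tin on the red coaster, then yellow, then blue, lifting each a few centimetres straight up and setting it down again (not dropping it) in the middle of its own coaster before touching the next. Then take the heaviest and hold it upright over the round cork mat, with its underside well above the tops of the model doorways, and finish while still holding it there, the other two tins standing on their own coasters (if the blue coaster's tin is the heaviest it need not be set down first). Do not tip the tins over or disturb the doorways, the paint bottle and the brush.

Things in the scene. Friction and masses are not known exactly. Their poses are not given: they have to be found in the camera images.
- tin_p_center (a point): closed round steel tin, 52 mm diameter, 60 mm tall, all three look identical; this point is its centre, half-way up (30 mm above its underside), z axis up. It stands in the middle of one of the three coasters, any one. The tins weigh between 0.12 and 0.70 kg; the heaviest is at least 0.15 kg heavier than either of the others
- tin_q_center (a point): closed round steel tin, 52 mm diameter, 60 mm tall, all three look identical; this point is its centre, half-way up (30 mm above its underside), z axis up. It stands in the middle of one of the three coasters, any one. The tins weigh between 0.12 and 0.70 kg; the heaviest is at least 0.15 kg heavier than either of the others
- tin_r_center (a point): closed round steel tin, 52 mm diameter, 60 mm tall, all three look identical; this point is its centre, half-way up (30 mm above its underside), z axis up. It stands in the middle of one of the three coasters, any one. The tins weigh between 0.12 and 0.70 kg; the heaviest is at least 0.15 kg heavier than either of the others
- coaster_red_top (a point): middle of the top face of the red round coaster, 84 mm diameter, 3 mm thick, fixed to the table; a tin stands on it at the start and hides all but its rim
- coaster_yellow_top (a point): middle of the top face of the yellow round coaster, 84 mm diameter, 3 mm thick, fixed to the table; a tin stands on it at the start and hides all but its rim
- coaster_blue_top (a point): middle of the top face of the blue round coaster, 84 mm diameter, 3 mm thick, fixed to the table; a tin stands on it at the start and hides all but its rim
- mat_top (a point): middle of the top face of the round cork mat, 120 mm diameter, 3 mm thick, fixed to the table; nothing stands on it
- doorway_shut: bystander: model stone doorway, grey, with a brown plank door nearly closed; 90 mm tall, 86 mm wide (its y), 50 mm deep (its x; the open door sticks out at most 20 mm more towards -x); loose; origin at the middle of its underside
- doorway_ajar: bystander: model stone doorway, grey, with a brown plank door standing ajar; 90 mm tall, 86 mm wide (its y), 50 mm deep (its x; the open door sticks out at most 20 mm more towards -x); loose; origin at the middle of its underside
- paint: bystander: small green paint bottle with a white label and a red cap, 32 mm diameter, 75 mm tall, loose; origin at the middle of its underside
- brush: bystander: paint brush, 170 mm long, lying flat along its x axis; loose; origin at its underside
Mind the look-alikes: they are no part of the job. What is shaped like the part that bears tin_p_center but green, pink or purple is not meant.

How it is judged (in metres and radians):
On the way, in this order (a step that is already met when the one before it is completed fails the run):
1. the tin of the red coaster is lifted clear of it in the fingers (15 mm or more), upright, while the other two tins stand in their places (distance between each of tin_p_center, tin_q_center, tin_r_center and coaster_red_top above 0.045 m and ((height (world z) of tin_p_center above 0.048 m and angle between tin_p_center's own z axis and vertical below 0.35 rad and contact force between tin_p and the fingers above 0.5 N and distance of each of tin_q_center, tin_r_center from where it was at the start of the episode below 0.02 m) or (height (world z) of tin_q_center above 0.048 m and angle between tin_q_center's own z axis and vertical below 0.35 rad and contact force between tin_q and the fingers above 0.5 N and distance of each of tin_p_center, tin_r_center from where it was at the start of the episode below 0.02 m) or (height (world z) of tin_r_center above 0.048 m and angle between tin_r_center's own z axis and vertical below 0.35 rad and contact force between tin_r and the fingers above 0.5 N and distance of each of tin_p_center, tin_q_center from where it was at the start of the episode below 0.02 m))), for 0.25 s.
2. the tin of the yellow coaster is lifted clear of it in the fingers (15 mm or more), upright, while the other two tins stand in their places (distance between each of tin_p_center, tin_q_center, tin_r_center and coaster_yellow_top above 0.045 m and ((height (world z) of tin_p_center above 0.048 m and angle between tin_p_center's own z axis and vertical below 0.35 rad and contact force between tin_p and the fingers above 0.5 N and distance of each of tin_q_center, tin_r_center from where it was at the start of the episode below 0.02 m) or (height (world z) of tin_q_center above 0.048 m and angle between tin_q_center's own z axis and vertical below 0.35 rad and contact force between tin_q and the fingers above 0.5 N and distance of each of tin_p_center, tin_r_center from where it was at the start of the episode below 0.02 m) or (height (world z) of tin_r_center above 0.048 m and angle between tin_r_center's own z axis and vertical below 0.35 rad and contact force between tin_r and the fingers above 0.5 N and distance of each of tin_p_center, tin_q_center from where it was at the start of the episode below 0.02 m))), for 0.25 s.
3. the tin of the blue coaster is lifted clear of it in the fingers (15 mm or more), upright, while the other two tins stand in their places (distance between each of tin_p_center, tin_q_center, tin_r_center and coaster_blue_top above 0.045 m and ((height (world z) of tin_p_center above 0.048 m and angle between tin_p_center's own z axis and vertical below 0.35 rad and contact force between tin_p and the fingers above 0.5 N and distance of each of tin_q_center, tin_r_center from where it was at the start of the episode below 0.02 m) or (height (world z) of tin_q_center above 0.048 m and angle between tin_q_center's own z axis and vertical below 0.35 rad and contact force between tin_q and the fingers above 0.5 N and distance of each of tin_p_center, tin_r_center from where it was at the start of the episode below 0.02 m) or (height (world z) of tin_r_center above 0.048 m and angle between tin_r_center's own z axis and vertical below 0.35 rad and contact force between tin_r and the fingers above 0.5 N and distance of each of tin_p_center, tin_q_center from where it was at the start of the episode below 0.02 m))), for 0.25 s.
At the end, for the whole second after the job is handed in: the heaviest tin is held still in the fingers alone, upright within 0.25 rad, its centre within 60 mm sideways of the mat's middle and over 120 mm up; the other two (each pressing on its coaster with under 4.2 N, so neither is the heaviest) stand upright, released, within 20 mm of their start (((height (world z) of tin_p_center above 0.12 m and horizontal distance between tin_p_center and mat_top below 0.06 m and angle between tin_p_center's own z axis and vertical below 0.25 rad and linear speed of tin_p below 0.03 m/s and contact force between tin_p and the fingers above 1 N and contact force between tin_p and doorway_shut below 0.1 N and contact force between tin_p and doorway_ajar below 0.1 N and contact force between tin_p and paint below 0.1 N and contact force between tin_p and brush below 0.1 N and distance of each of tin_q_center, tin_r_center from where it was at the start of the episode below 0.02 m and angle between each of tin_q_center, tin_r_center's own z axis and vertical below 0.1 rad and linear speed of each of tin_q, tin_r below 0.02 m/s and contact force between each of tin_q, tin_r and the fingers below 0.1 N and contact force between each of tin_q, tin_r and tin_p below 0.1 N and contact force between each of tin_q, tin_r and anything else below 4.2 N) or (height (world z) of tin_q_center above 0.12 m and horizontal distance between tin_q_center and mat_top below 0.06 m and angle between tin_q_center's own z axis and vertical below 0.25 rad and linear speed of tin_q below 0.03 m/s and contact force between tin_q and the fingers above 1 N and contact force between tin_q and doorway_shut below 0.1 N and contact force between tin_q and doorway_ajar below 0.1 N and contact force between tin_q and paint below 0.1 N and contact force between tin_q and brush below 0.1 N and distance of each of tin_p_center, tin_r_center from where it was at the start of the episode below 0.02 m and angle between each of tin_p_center, tin_r_center's own z axis and vertical below 0.1 rad and linear speed of each of tin_p, tin_r below 0.02 m/s and contact force between each of tin_p, tin_r and the fingers below 0.1 N and contact force between each of tin_p, tin_r and tin_q below 0.1 N and contact force between each of tin_p, tin_r and anything else below 4.2 N) or (height (world z) of tin_r_center above 0.12 m and horizontal distance between tin_r_center and mat_top below 0.06 m and angle between tin_r_center's own z axis and vertical below 0.25 rad and linear speed of tin_r below 0.03 m/s and contact force between tin_r and the fingers above 1 N and contact force between tin_r and doorway_shut below 0.1 N and contact force between tin_r and doorway_ajar below 0.1 N and contact force between tin_r and paint below 0.1 N and contact force between tin_r and brush below 0.1 N and distance of each of tin_p_center, tin_q_center from where it was at the start of the episode below 0.02 m and angle between each of tin_p_center, tin_q_center's own z axis and vertical below 0.1 rad and linear speed of each of tin_p, tin_q below 0.02 m/s and contact force between each of tin_p, tin_q and the fingers below 0.1 N and contact force between each of tin_p, tin_q and tin_r below 0.1 N and contact force between each of tin_p, tin_q and anything else below 4.2 N))); the arm keeps its last pose, push and grip.
It fails at once if a bystander (doorway, paint bottle or brush) is shifted by more than 25 mm or a standing one is knocked over (distance of any of doorway_shut, doorway_ajar, paint, brush from where it was at the start of the episode above 0.025 m or angle between any of doorway_shut, doorway_ajar, paint's own z axis and vertical above 0.5 rad).
It fails at once if a tin is tipped by more than 45 degrees (angle between any of tin_p_center, tin_q_center, tin_r_center's own z axis and vertical above 0.785 rad).
It fails at once if a tin is dropped: let go with its underside more than 20 mm above its coaster ((height (world z) of tin_p_center above 0.053 m and contact force between tin_p and the fingers below 0.02 N) or (height (world z) of tin_q_center above 0.053 m and contact force between tin_q and the fingers below 0.02 N) or (height (world z) of tin_r_center above 0.053 m and contact force between tin_r and the fingers below 0.02 N)).
It also fails if it takes over 72 s, if anything falls off the work surface, if the arm or the gripper's body presses on something with over 40 N, if the wrist force passes 120 N, or if a joint passes its speed limit or range.

### The arm

A 7-joint arm with a two-finger parallel gripper is mounted at the origin on the work surface. World frame = base frame: x ahead of the robot, y to its left, z up, the work surface at z = 0. Lengths are in mm, angles in rad, forces in N, time in s.
With the tool pointing down it reaches from about 400 to 925 mm from the base axis. Payload 4.1 kg.
Tool frame: the origin (TCP) lies on the mounting face of the last link; the fingertips stand tcp_to_tips ahead of it and the grasp point (between the pads) lies 155 mm ahead of it (tcp_to_tips is the distance from the TCP to the fingertips, in mm); z points along the fingers, y is the line along which they close (so a half turn about z gives the same grasp; the last joint's range is limited). The gripper opens to 85 mm and grips with 20 to 120 N. Pads are 22 mm wide; open, the fingers measure 114 mm over their backs; the gripper's body (76 mm by 85 mm) begins 54 mm behind the grasp point. The pads swing forward as they close: fully open they stand 13 mm farther back than shut.
Start: joints at [1.171, 0.398, 0.045, 1.537, -0.019, 1.207, -0.051], TCP at [192.617, -620.819, 404.747] pointing down, gripper open.
Joint ranges: [-2.82, 2.82], [-0.49, 2.23], [-1.37, 1.46], [0, 2.46], [-1.36, 4.5], [0.23, 2], [-2.94, 2.94]. Speed limits (rad/s): [2.57, 2.57, 3.14, 3.14, 3.14, 3.14, 3.14].

### API

Orientations are given as a rotation vector (axis times angle).
In Python, from cell import observe, capture, camera_params, close_job, tcp_to_tips gives the robot as it stands.
- The arm moves only by the tool step_arm, never from a script. Its argument "moves" is a list that holds one entry, the list of rows, each a list of 7 numbers: the turn, a rotation vector about the world's x, y, z in rad, then the shift along the world's x, y, z in mm, then the closure, from 0 (fully open) to 1 (shut). In form: [[[rx, ry, rz, tx, ty, tz, claw], ...]]. A call has 1 to 8 rows; each row is the pose to reach, as a shift and turn from the pose commanded when the call began; what a row does not reach only later rows make up. A row lasts 1/10 s, in which the tool goes at most 50 mm and 8.59 degrees, less where a joint would pass 70% of its speed; a pose out of reach is approached as far as the arm can. A call with a gripper value outside its range is refused whole. The fingers move at their own pace and stop on an object; "squeeze" is the grip in N (left out, the last holds). Time passes only in rows, so rows that repeat a pose let the fingers close. It gives the time, the measured TCP pose, the force, the opening and the grip force at its end, in the units of the state.
- observe(): the state, without advancing time (a new reading comes with each control period).
- capture(name): name is "scene" or "top" or "wrist"; returns (picture, depth): 384x512x3 uint8, red, green, blue; 384x512 float32, mm along the optical axis (not along the pixel's ray), 0 where there is no reading.
- camera_params(name): a dict with "mtx" (3x3 intrinsics, pixels), "extrinsics" (4x4, takes a point from camera to world coordinates). Camera axes: x right, y down, z forward; pixel columns grow to the right and rows downward; lengths in mm; the calibration is good to about 2 mm. A picture is of the moment at which its call begins: read the wrist's pose just before it. camera_params takes no time and is no camera call; for the wrist camera it gives the pose at the moment of the call.
- close_job(): hands the job in; it is judged then, once.
The state is a dict: "time_s": time; "joints": joint angles; "joint_vel": joint speeds; "tau": joint torques, N m; "eef_pos": TCP position; "orientation": TCP orientation; "force": force on the tool from outside, world axes, zero at the start; "moment": the same for the moment, N m; "grip_width": opening from 0.0 (shut) to 1.0 (fully open); "grasp_force": force on a finger pad.
Only numpy, scipy, OpenCV 4.12 (cv2) and the standard library are available. Lean on these libraries where they do the work, as an engineer would, in place of code of your own. Each camera call takes 0.05 s, during which the arm holds its last target. There are 200 camera calls.

## Working session

There is one attempt and no reset: what is moved stays moved. The work goes in short steps, Python scripts to look and compute and a tool call to move; the robot and the scene stay as the last step left them, time stands still between calls to the robot, and variables do not carry over. Pictures are saved under pics/ and viewed, at most 10 in all, crops included, and the job is handed in when it is done.

Besides the shell and the picture viewer there is one more tool, called as name([rows], argument=value, ...), one row to a line, values as JSON. step_arm: Moves the arm, as the interface text tells. Its arguments: {"type":"object","properties":{"moves":{"type":"array"},"squeeze":{"type":"number"}},"required":["moves"]}

```bash
ls; mkdir -p pics; python3 - <<'E'
from cell import *
import cv2,numpy as np,pickle
print(observe(), tcp_to_tips() if callable(tcp_to_tips) else tcp_to_tips)
d={}
for n in ("top","scene"):
    p,z=capture(n); c=camera_params(n); d[n]=(p,z,c); print(n,c)
    cv2.imwrite(f"pics/{n}0.png",p[:,:,::-1])
pickle.dump(d,open("d0.pkl","wb"))
E
```

```text
pics
{'time_s': 0.0, 'joints': array([ 1.17102019,  0.39920457,  0.04504245,  1.53787393, -0.01871924,
        1.20684128, -0.05072028]), 'joint_vel': array([-0.00050254, -0.00017764,  0.00044138, -0.00087569,  0.00021456,
        0.0008993 , -0.00045409]), 'tau': array([-7.62001764e-04, -4.75122821e+01,  1.36434853e+00, -2.54220825e+01,
        1.15896470e-02,  9.46022541e-03,  9.34652462e-06]), 'eef_pos': array([ 192.52831726, -620.5360063 ,  403.65785928]), 'orientation': array([-3.10427402e+00, -4.70519861e-01,  6.31576952e-04]), 'force': array([ 0.21100454,  0.16521804, -0.65165446]), 'moment': array([-0.00535717, -0.00186371, -0.0284186 ]), 'grasp_force': 0.0, 'grip_width': 0.9996658243351285} 173.4
top {'mtx': array([[356.71226953,   0.        , 256.56192109],
       [  0.        , 356.71226953, 192.18269362],
       [  0.        ,   0.        ,   1.        ]]), 'extrinsics': array([[ 1.25468115e-02, -9.96332635e-01,  8.46395821e-02,
         4.67988594e+02],
       [-9.99907586e-01, -1.29447007e-02, -4.15379831e-03,
         5.60557354e+01],
       [ 5.23419888e-03, -8.45796433e-02, -9.96402974e-01,
         1.01754976e+03],
       [ 0.00000000e+00,  0.00000000e+00,  0.00000000e+00,
         1.00000000e+00]])}
scene {'mtx': array([[390.16521669,   0.        , 258.64773174],
       [  0.        , 390.16521669, 190.73333015],
       [  0.        ,   0.        ,   1.        ]]), 'extrinsics': array([[-5.21508612e-01,  5.77345730e-01, -6.28252080e-01,
         1.19414985e+03],
       [ 8.53200726e-01,  3.45271591e-01, -3.90942514e-01,
         4.58561852e+02],
       [-8.79139650e-03, -7.39905019e-01, -6.72653904e-01,
         7.47620349e+02],
       [ 0.00000000e+00,  0.00000000e+00,  0.00000000e+00,
         1.00000000e+00]])}
```

View pics/top0.png

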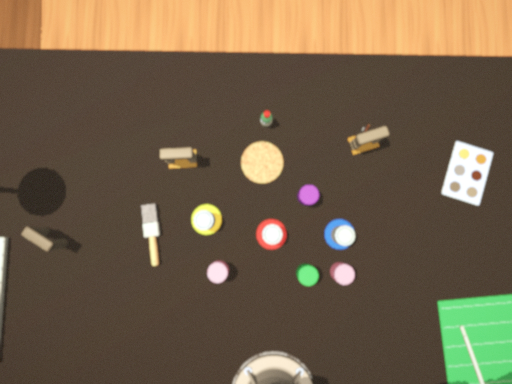

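View pics/scene0.png

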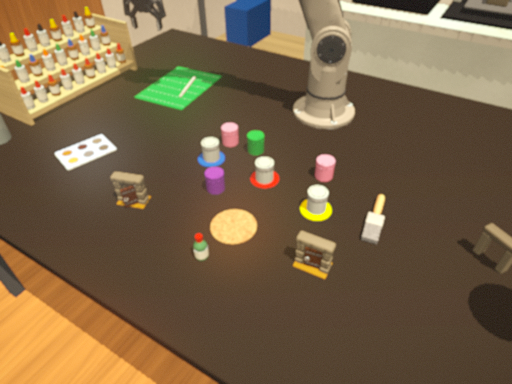

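The top view shows white tins on the yellow (206,219), red (271,234) and blue (341,235) coasters, and the cork mat at (262,162). The look-alikes are pink (218,272) and (343,273), green (308,275) and purple (309,195). Next I'll measure these.

```bash
cat > h.py <<'E'
import cv2,numpy as np
def ray(px,c,z):
    E=c["extrinsics"]; d=E[:3,:3]@np.linalg.inv(c["mtx"])@[px[0],px[1],1]; o=E[:3,3]
    return o+d*(z-o[2])/d[2]
def blob(mask,near,r=30):
    n,l,s,cen=cv2.connectedComponentsWithStats(mask.astype(np.uint8))
    b=[i for i in range(1,n) if s[i,4]>25 and np.hypot(*(cen[i]-near))<r]
    i=max(b,key=lambda i:s[i,4]); cs,_=cv2.findContours((l==i).astype(np.uint8),0,1)
    return cs[0],s[i,4]
E
python3 - <<'E'
import pickle; from h import *
d=pickle.load(open("d0.pkl","rb"))
P={"top":dict(red=(271,234),yellow=(206,219),blue=(341,235),mat=(262,162),purple=(309,195),green=(308,275),pinkL=(218,272),pinkR=(343,273)),
"scene":dict(red=(265,170),yellow=(317,200),blue=(211,150),mat=(234,226))}
H=dict(red=(0,10),yellow=(22,36),blue=(100,120),mat=(8,24),purple=(130,150),green=(45,75),pinkL=(160,179),pinkR=(160,179))
for n in P:
    p,z,c=d[n]; h=cv2.cvtColor(p,cv2.COLOR_RGB2HSV).astype(int)
    for k,px in P[n].items():
        lo,hi=H[k]; m=(h[...,0]>=lo)&(h[...,0]<=hi)&(h[...,1]>(60 if 'pink' in k else 110))&(h[...,2]>80)
        try:
            ct,a=blob(m,px); e=cv2.fitEllipse(cv2.convexHull(ct))
            zz=3 if k in("red","yellow","blue","mat") else 60
            r=ray(e[0],c,zz); print(n,k,np.round(e[0],1),a,np.round(e[1],1),np.round(r[:2],1),end=' ')
            if k in("red","yellow","blue") and n=="top":
                w=(h[...,1]<70)&(h[...,2]>140); ct,a=blob(w,px,15); M=cv2.fitEllipse(ct)
                print("tin",np.round(M[0],1),a,np.round(M[1],1),np.round(ray(M[0],c,63)[:2],1),"depth",z[int(M[0][1]),int(M[0][0])],end='')
            print()
        except Exception as ex: print(n,k,repr(ex), h[px[1],px[0]])
c=d["top"][2]
for k,px,zz in [("doorL",(180,158),45),("doorR",(369,139),45),("paint",(266,117),40),("brush",(151,235),8),("brushtop",(149,205),8),("brushend",(155,264),8)]: print(k,np.round(ray(px,c,zz)[:2]))
E
```

```text
top red [270.8 233.9] 501 [32.7 33.6] [436.4  10. ] tin [271.8 234. ] 337 [19.8 19.9] [438.   10.2] depth 947.24554
top yellow [205.9 218.9] 456 [32.2 33.2] [476.3 194.4] tin [203.3 219.8] 351 [19.9 20.7] [473.3 193. ] depth 950.2682
top blue [338.9 233.9] 332 [30.4 31.1] [ 438.7 -182.8] tin [343.4 235.1] 405 [20. 24.] [ 437.6 -180.5] depth 947.5507
top mat ValueError('max() iterable argument is empty') [ 21  88 255]
top purple [308.3 194.9] 340 [19.9 21.5] [543.9 -87.3] 
top green [307.3 274.5] 424 [21.8 24.7] [332.6 -84.7] 
top pinkL [235.7 253. ] 35 [17.4 27.9] [386.5 105.3] 
top pinkR [340.3 272.2] 76 [18.8 22. ] [ 339.7 -172.1] 
scene red [264.3 178.4] 302 [21.6 31.3] [444.  12.] 
scene yellow [315.7 209.2] 387 [24.5 34.2] [482.7 196.2] 
scene blue [211.  158.4] 158 [15.7 27.2] [ 446.9 -180.4] 
scene mat ValueError('max() iterable argument is empty') [ 20 125 255]
doorL [642. 264.]
doorR [ 703. -258.]
paint [763.  28.]
brush [429. 347.]
brushtop [513. 355.]
brushend [349. 333.]
```

step_arm([
  [[0,0,-0.05,30,45,-10,0],[0,0,-0.1,60,90,-20,0],[0,0,-0.15,90,135,-30,0],[0,0,-0.2,120,180,-40,0],[0,0,-0.25,150,225,-50,0],[0,0,-0.302,180,270,-60,0],[0,0,-0.302,200,310,-70,0],[0,0,-0.302,207,321,-75,0]],
], squeeze=60)

```text
time_s: 0.9
eef_pos: [400.8, -296.7, 329.2]
orientation: [-3.141, -0.002, -0.0]
force: [-0.7, -0.1, -0.4]
grip_width: 0.996
grasp_force: 0.0
```

```bash
python3 - <<'E'
import pickle; from h import *
d=pickle.load(open("d0.pkl","rb")); p,z,c=d["top"]
h=cv2.cvtColor(p,cv2.COLOR_RGB2HSV).astype(int)
m=(h[...,0]>=8)&(h[...,0]<=28)&(h[...,1]>60)&(h[...,2]>150)
ct,a=blob(m,(262,162)); e=cv2.fitEllipse(ct); print(e,ray(e[0],c,3))
E
```

```text
((261.726318359375, 162.02081298828125), (42.236488342285156, 42.39759826660156), 95.3167724609375) [641.39180998  38.07022623   3.        ]
```

step_arm([
  [[0,0,0,10,45,0,0],[0,0,0,20,95,0,0],[0,0,0,30,145,0,0],[0,0,0,37,195,0,0],[0,0,0,37.4,245,0,0],[0,0,0,37.4,290,0,0],[0,0,0,37.4,309.8,0,0],[0,0,0,37.4,309.8,0,0]],
])

```text
time_s: 1.7
eef_pos: [436.7, 13.4, 329.7]
orientation: [-3.141, -0.009, -0.0]
force: [-1.3, 0.1, 0.9]
grip_width: 0.999
grasp_force: 0.0
```

```bash
python3 - <<'E'
from cell import *; from h import *
s=observe(); c=camera_params("wrist"); p,z=capture("wrist"); print(s["joints"].round(2),s["eef_pos"].round(1),s["force"].round(2)); print(c)
cv2.imwrite("pics/w1.png",p[:,:,::-1])
np.savez("w1.npz",p=p,z=z,E=c["extrinsics"],K=c["mtx"])
E
```

```text
[ 0.22  0.11 -0.38  2.1   0.05  0.94 -1.74] [436.7  13.4 329.7] [-1.33  0.06  0.91]
{'mtx': array([[326.02530679,   0.        , 255.20594001],
       [  0.        , 326.02530679, 193.63425808],
       [  0.        ,   0.        ,   1.        ]]), 'extrinsics': array([[ 4.56823329e-03, -9.66151515e-01, -2.57934839e-01,
         5.00636190e+02],
       [-9.99988310e-01, -4.82239348e-03,  3.52735922e-04,
         1.36280773e+01],
       [-1.58465963e-03,  2.57930213e-01, -9.66162250e-01,
         2.98590370e+02],
       [ 0.00000000e+00,  0.00000000e+00,  0.00000000e+00,
         1.00000000e+00]])}
```

View pics/w1.png

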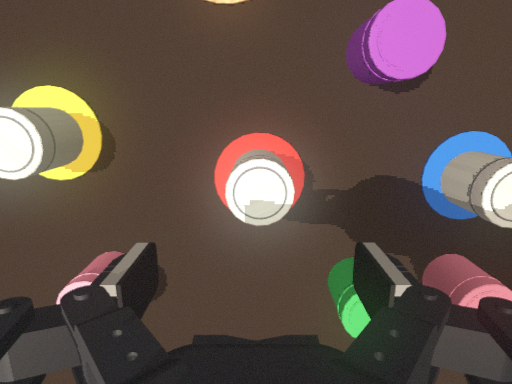

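Wrist view: the white tin stands on the red coaster, with its lid at (260,192). Yellow is to its left, blue to its right, and the purple, pink and green look-alikes are clearly separate. I'll locate the tin precisely from here.

```bash
python3 - <<'E'
from h import *
f=np.load("w1.npz"); c=dict(extrinsics=f["E"],mtx=f["K"]); h=cv2.cvtColor(f["p"],cv2.COLOR_RGB2HSV).astype(int)
ct,a=blob((h[...,1]<60)&(h[...,2]>150),(260,192),25); e=cv2.fitEllipse(cv2.convexHull(ct)); print(e,ray(e[0],c,63))
for k,lo,hi,px in [("red",0,10,(260,180)),("yel",22,36,(60,135)),("blue",100,120,(465,175))]:
    ct,a=blob((h[...,0]>=lo)&(h[...,0]<=hi)&(h[...,1]>130)&(h[...,2]>70),px,40); e=cv2.fitEllipse(cv2.convexHull(ct)); print(k,e,ray(e[0],c,3))
E
```

```text
((259.32843017578125, 188.29202270507812), (68.56732177734375, 75.707763671875), 0.04995597526431084) [441.8736813   10.66312469  63.        ]
red ((258.8375549316406, 175.78860473632812), (87.85076904296875, 90.57665252685547), 85.40261840820312) [438.82241195  10.45529842   3.        ]
yel ((54.843467712402344, 132.14720153808594), (87.58554077148438, 101.70255279541016), 134.6498565673828) [477.740191   193.17374638   3.        ]
blue ((466.93927001953125, 174.52186584472656), (81.95470428466797, 97.33255004882812), 52.32646560668945) [ 440.9561494  -181.60283248    3.        ]
```

step_arm([
  [[0,0,0,2,0.3,-30,0],[0,0,0,2,0.3,-65,0],[0,0,0,2,0.3,-95,0],[0,0,0,2,0.3,-120,0],[0,0,0,2,0.3,-135,0],[0,0,0,2,0.3,-139,0],[0,0,0,2,0.3,-139,0],[0,0,0,2,0.3,-139,0]],
])

```text
time_s: 2.55
eef_pos: [439.5, 9.6, 191.4]
orientation: [3.141, -0.004, 0.002]
force: [-0.5, -0.5, 0.5]
grip_width: 0.999
grasp_force: 0.0
```

```bash
cat > weigh.py <<'E'
from cell import *; import numpy as np
F=[]
for i in range(8):
    capture("wrist"); s=observe(); F.append(np.r_[s["force"],s["tau"][[1,3]]])
print(s["time_s"],s["eef_pos"].round(1),s["grip_width"],s["grasp_force"],"F",np.mean(F,0).round(2),"sd",np.std(F,0).round(2))
E
python3 weigh.py
```

```text
2.95 [439.1  10.3 191. ] 0.9978025483977171 0.0 F [ -0.13  -0.07   0.1  -33.87 -15.41] sd [0.47 0.42 0.5  0.17 0.07]
```

step_arm([
  [[0,0,0,0,0,0,0.3],[0,0,0,0,0,0,0.6],[0,0,0,0,0,0,1],[0,0,0,0,0,0,1],[0,0,0,0,0,0,1],[0,0,0,0,0,0,1],[0,0,0,0,0,0,1]],
])

```text
time_s: 3.65
eef_pos: [439.2, 10.4, 191.0]
orientation: [3.142, -0.002, 0.001]
force: [-0.1, 0.3, 6.1]
grip_width: 0.592
grasp_force: 62.2
```

step_arm([
  [[0,0,0,0,0,8,1],[0,0,0,0,0,18,1],[0,0,0,0,0,30,1],[0,0,0,0,0,40,1],[0,0,0,0,0,40,1],[0,0,0,0,0,40,1],[0,0,0,0,0,40,1],[0,0,0,0,0,40,1]],
])

```text
time_s: 4.45
eef_pos: [438.7, 10.2, 230.3]
orientation: [3.141, -0.002, -0.002]
force: [1.1, -0.6, -1.9]
grip_width: 0.592
grasp_force: 62.5
```

```bash
python3 weigh.py
```

```text
4.85 [439.   10.3 230.7] 0.6000649804677735 62.54372477531433 F [  0.11   0.09  -1.63 -32.54 -17.92] sd [0.56 0.3  0.43 0.05 0.01]
```

```bash
python3 - <<'E'
from cell import *; import cv2
cv2.imwrite("pics/s1.png",cv2.resize(capture("scene")[0][90:260,140:390,::-1],None,fx=3,fy=3))
E
```

```text
(no output)
```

View pics/s1.png

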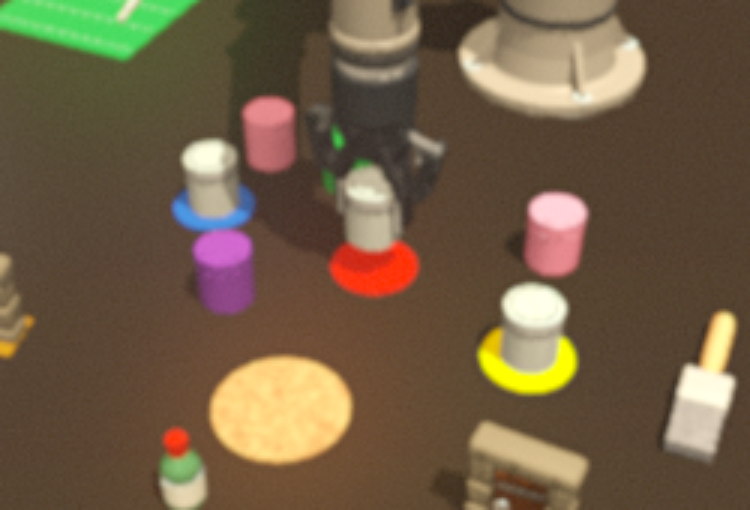

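The crop shows the red tin at (370,210) held upright above its coaster. Its weight is about 1.7 N. Now I set it down.

step_arm([
  [[0,0,0,0,0,-12,1],[0,0,0,0,0,-24,1],[0,0,0,0,0,-33,1],[0,0,0,0,0,-37,1],[0,0,0,0,0,-39,1],[0,0,0,0,0,-40,1],[0,0,0,0,0,-40,1],[0,0,0,0,0,-40,1]],
])

```text
time_s: 5.7
eef_pos: [438.5, 10.4, 191.0]
orientation: [3.141, -0.002, -0.003]
force: [-4.0, 0.7, 6.0]
grip_width: 0.594
grasp_force: 63.1
```

step_arm([
  [[0,0,0,0,0,0,0.3],[0,0,0,0,0,0,0],[0,0,0,0,0,0,0],[0,0,0,0,0,0,0],[0,0,0,0,0,0,0],[0,0,0,0,0,20,0],[0,0,0,0,0,45,0]],
])

```text
time_s: 6.4
eef_pos: [438.4, 10.2, 235.4]
orientation: [-3.142, 0.001, 0.005]
force: [0.6, -0.0, 0.3]
grip_width: 1.001
grasp_force: 0.0
```

step_arm([
  [[0,0,0,0,0,30,0],[0,0,0,0,0,65,0],[0,0,0,5,20,90,0],[0,0,0,15,60,95,0],[0,0,0,24,105,95,0],[0,0,0,32,150,95,0],[0,0,0,37,183.5,95,0],[0,0,0,37,183.5,95,0]],
])

```text
time_s: 7.2
eef_pos: [475.6, 199.4, 331.2]
orientation: [-3.137, -0.011, -0.002]
force: [-0.6, -0.5, -0.1]
grip_width: 0.999
grasp_force: 0.0
```

```bash
python3 - <<'E'
from cell import *; from h import *
c=camera_params("wrist"); s=observe(); p,z=capture("wrist"); print(s["eef_pos"].round(1))
cv2.imwrite("pics/w2.png",p[:,:,::-1])
h=cv2.cvtColor(p,cv2.COLOR_RGB2HSV).astype(int)
ct,a=blob((h[...,1]<60)&(h[...,2]>150),(260,192),40); e=cv2.fitEllipse(cv2.convexHull(ct)); print(e,ray(e[0],c,63))
E
```

```text
[475.6 199.4 331.2]
((262.76593017578125, 193.44570922851562), (66.57231140136719, 73.69206237792969), 158.788330078125) [476.70303885 194.95885111  63.        ]
```

View pics/w2.png

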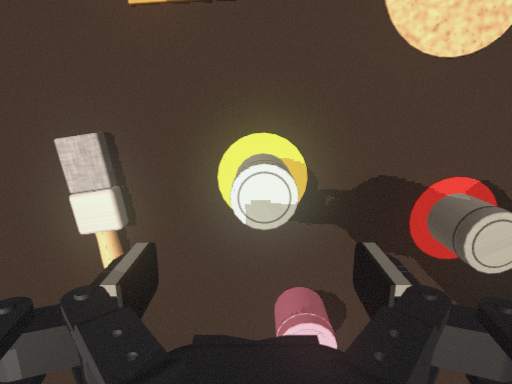

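The picture shows the red tin back in the middle of its coaster at (490,235), and the yellow tin under the gripper at (265,195).

step_arm([
  [[0,0,0,0.5,0.2,0,0],[0,0,0,0.5,0.2,-35,0],[0,0,0,0.5,0.2,-75,0],[0,0,0,0.5,0.2,-110,0],[0,0,0,0.5,0.2,-132,0],[0,0,0,0.5,0.2,-140,0],[0,0,0,0.5,0.2,-140,0],[0,0,0,0.5,0.2,-140,0]],
])

```text
time_s: 8.05
eef_pos: [477.2, 193.6, 191.8]
orientation: [-3.141, 0.003, -0.003]
force: [0.2, 0.2, -0.5]
grip_width: 1.003
grasp_force: 0.0
```

```bash
python3 weigh.py
```

```text
8.45 [476.7 194.  191.2] 1.000941116113251 0.0 F [-4.000e-02 -3.900e-01 -3.100e-01 -4.043e+01 -1.685e+01] sd [0.28 0.34 0.56 0.26 0.13]
```

step_arm([
  [[0,0,0,0,0,0,0.3],[0,0,0,0,0,0,0.6],[0,0,0,0,0,0,1],[0,0,0,0,0,0,1],[0,0,0,0,0,0,1],[0,0,0,0,0,0,1],[0,0,0,0,0,0,1]],
])

```text
time_s: 9.15
eef_pos: [476.7, 194.2, 191.0]
orientation: [-3.141, 0.002, -0.001]
force: [-0.0, 0.9, 4.6]
grip_width: 0.593
grasp_force: 62.5
```

step_arm([
  [[0,0,0,0,0,8,1],[0,0,0,0,0,18,1],[0,0,0,0,0,30,1],[0,0,0,0,0,40,1],[0,0,0,0,0,40,1],[0,0,0,0,0,40,1],[0,0,0,0,0,40,1],[0,0,0,0,0,40,1]],
])

```text
time_s: 9.95
eef_pos: [476.2, 193.8, 230.3]
orientation: [3.141, -0.002, -0.002]
force: [-0.4, -1.0, -2.4]
grip_width: 0.591
grasp_force: 62.8
```

```bash
python3 weigh.py
```

```text
10.35 [476.5 194.  230.7] 0.5974707347423467 62.84886717796326 F [  0.26  -0.36  -2.68 -40.15 -19.47] sd [0.38 0.32 0.44 0.05 0.01]
```

step_arm([
  [[0,0,0,0,0,-12,1],[0,0,0,0,0,-24,1],[0,0,0,0,0,-33,1],[0,0,0,0,0,-37,1],[0,0,0,0,0,-39,1],[0,0,0,0,0,-40,1],[0,0,0,0,0,-40,1],[0,0,0,0,0,-40,1]],
])

```text
time_s: 11.15
eef_pos: [476.3, 194.0, 191.0]
orientation: [3.141, -0.002, -0.001]
force: [-3.3, -1.3, 2.8]
grip_width: 0.596
grasp_force: 63.1
```

step_arm([
  [[0,0,0,0,0,0,0.3],[0,0,0,0,0,0,0],[0,0,0,0,0,0,0],[0,0,0,0,0,0,0],[0,0,0,0,0,0,0],[0,0,0,0,0,20,0],[0,0,0,0,0,45,0],[0,0,0,0,0,90,0]],
])

```text
time_s: 11.95
eef_pos: [475.4, 193.2, 279.4]
orientation: [3.14, -0.001, -0.009]
force: [1.7, -0.2, -1.2]
grip_width: 1.0
grasp_force: 0.0
```

step_arm([
  [[0,0,0,0,-30,30,0],[0,0,0,-3,-78,50,0],[0,0,0,-8,-125,50,0],[0,0,0,-13,-172,50,0],[0,0,0,-18,-220,50,0],[0,0,0,-25,-268,50,0],[0,0,0,-32,-316,50,0],[0,0,0,-37,-355,50,0]],
])

```text
time_s: 12.75
eef_pos: [438.5, -163.8, 330.9]
orientation: [3.141, -0.005, 0.0]
force: [-0.1, 0.3, -1.0]
grip_width: 0.996
grasp_force: 0.0
```

step_arm([
  [[0,0,0,0,-15,0,0],[0,0,0,0,-21,0,0],[0,0,0,0,-21,0,0]],
])

```text
time_s: 13.05
eef_pos: [439.6, -182.2, 330.7]
orientation: [-3.141, 0.003, -0.0]
force: [0.3, 0.1, 0.3]
grip_width: 1.002
grasp_force: 0.0
```

```bash
python3 - <<'E'
from cell import *; from h import *
c=camera_params("wrist"); s=observe(); p,z=capture("wrist"); print(s["eef_pos"].round(1),s["time_s"])
cv2.imwrite("pics/w3.png",p[:,:,::-1])
h=cv2.cvtColor(p,cv2.COLOR_RGB2HSV).astype(int)
ct,a=blob((h[...,1]<60)&(h[...,2]>150),(260,192),40); e=cv2.fitEllipse(cv2.convexHull(ct)); print(e,ray(e[0],c,63))
p,z=capture("top"); c=camera_params("top"); h=cv2.cvtColor(p,cv2.COLOR_RGB2HSV).astype(int)
for px in ((272,234),(203,220)):
    ct,a=blob((h[...,1]<70)&(h[...,2]>140),px,15); e=cv2.fitEllipse(ct); print(e,ray(e[0],c,63))
E
```

```text
[ 439.6 -182.2  330.7] 13.05
((256.40740966796875, 191.904541015625), (68.77314758300781, 76.2397689819336), 0.6054736971855164) [ 441.67963975 -182.99536577   63.        ]
((271.89617919921875, 234.1696014404297), (19.827112197875977, 20.1492862701416), 113.15412139892578) [437.53941829   9.88932354  63.        ]
((203.3673553466797, 219.8587188720703), (19.984878540039062, 20.711776733398438), 88.89132690429688) [473.18732893 192.95293182  63.        ]
```

View pics/w3.png

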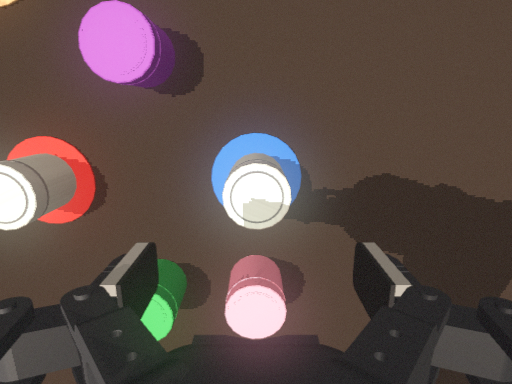

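The blue tin's lid is under the gripper at (257,195), with pink at (255,310) outside the finger path. The red and yellow tins are back within 0.5 mm of where they started.

step_arm([
  [[0,0,0,0.5,-0.5,-35,0],[0,0,0,0.5,-0.5,-75,0],[0,0,0,0.5,-0.5,-110,0],[0,0,0,0.5,-0.5,-132,0],[0,0,0,0.5,-0.5,-140,0],[0,0,0,0.5,-0.5,-140,0],[0,0,0,0.5,-0.5,-140,0]],
])

```text
time_s: 13.85
eef_pos: [440.8, -182.1, 191.7]
orientation: [3.141, -0.0, 0.003]
force: [-0.2, -0.1, 0.0]
grip_width: 1.0
grasp_force: 0.0
```

```bash
python3 weigh.py
```

```text
14.25 [ 440.1 -182.6  191.2] 0.9984885509654832 0.0 F [ 1.30e-01 -3.00e-02  2.10e-01 -3.73e+01 -1.61e+01] sd [0.6  0.4  0.52 0.25 0.11]
```

step_arm([
  [[0,0,0,0,0,0,0.3],[0,0,0,0,0,0,0.6],[0,0,0,0,0,0,1],[0,0,0,0,0,0,1],[0,0,0,0,0,0,1],[0,0,0,0,0,0,1],[0,0,0,0,0,0,1]],
])

```text
time_s: 14.95
eef_pos: [440.1, -182.8, 191.1]
orientation: [3.141, -0.002, 0.0]
force: [-1.3, -1.1, 4.0]
grip_width: 0.597
grasp_force: 62.2
```

step_arm([
  [[0,0,0,0,0,8,1],[0,0,0,0,0,18,1],[0,0,0,0,0,30,1],[0,0,0,0,0,40,1],[0,0,0,0,0,40,1],[0,0,0,0,0,40,1],[0,0,0,0,0,40,1],[0,0,0,0,0,40,1]],
])

```text
time_s: 15.75
eef_pos: [439.7, -182.4, 230.3]
orientation: [-3.141, 0.002, 0.002]
force: [-0.2, -0.2, -5.2]
grip_width: 0.598
grasp_force: 63.5
```

```bash
python3 weigh.py
```

```text
16.15 [ 440.  -182.5  230.7] 0.5974969063016292 63.508028984069824 F [  0.04  -0.12  -5.52 -38.32 -19.76] sd [0.36 0.63 0.37 0.05 0.01]
```

The blue tin weighs about 5.6 N, against 1.7 N for red and 2.5 N for yellow, so it is the heaviest. I carry it to the mat.

step_arm([
  [[0,0,0,0,0,15,1],[0,0,0,0,0,40,1],[0,0,0,0,0,70,1],[0,0,0,5,5,95,1],[0,0,0,20,22,115,1],[0,0,0,40,44,120,1],[0,0,0,65,71,120,1],[0,0,0,90,99,120,1]],
])

```text
time_s: 16.95
eef_pos: [530.5, -83.0, 351.0]
orientation: [3.141, -0.004, 0.001]
force: [0.8, -0.1, -5.3]
grip_width: 0.595
grasp_force: 64.0
```

step_arm([
  [[0,0,0,25,28,0,1],[0,0,0,50,56,0,1],[0,0,0,75,83,0,1],[0,0,0,95,104,0,1],[0,0,0,107,117,0,1],[0,0,0,111,121,0,1],[0,0,0,111,121,0,1],[0,0,0,111,121,0,1]],
])

```text
time_s: 17.75
eef_pos: [640.4, 36.0, 350.2]
orientation: [3.14, -0.004, -0.003]
force: [0.2, 0.4, -6.1]
grip_width: 0.596
grasp_force: 64.0
```

step_arm([
  [[0,0,0,0,0,0,1],[0,0,0,0,0,0,1],[0,0,0,0,0,0,1],[0,0,0,0,0,0,1]],
])

```text
time_s: 18.15
eef_pos: [640.9, 37.1, 350.9]
orientation: [3.141, -0.002, 0.0]
force: [0.1, -0.1, -5.7]
grip_width: 0.591
grasp_force: 64.0
```

```bash
python3 weigh.py; python3 - <<'E'
from cell import *; import cv2
cv2.imwrite("pics/s2.png",cv2.resize(capture("scene")[0][90:290,90:390,::-1],None,fx=2.5,fy=2.5))
E
```

```text
18.55 [641.   37.5 350.7] 0.5978924403400668 64.01580333709717 F [ 2.000e-02 -9.000e-02 -5.560e+00 -5.136e+01 -2.648e+01] sd [0.45 0.42 0.42 0.01 0.01]
```

View pics/s2.png

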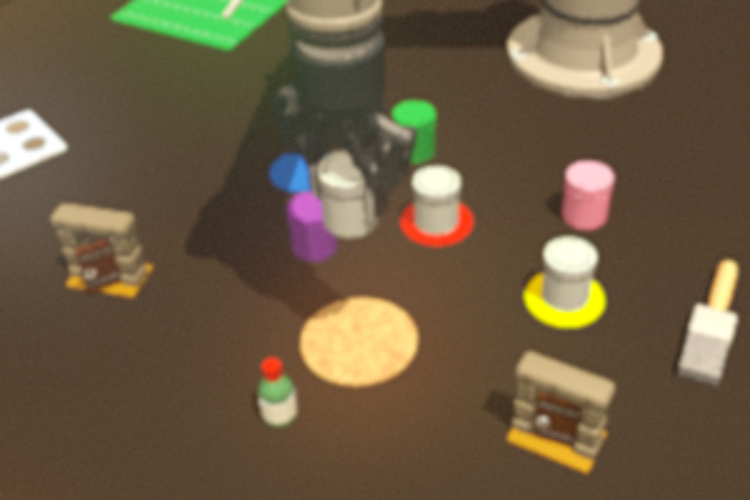

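The picture shows the tin at (347,200), held upright high above the mat at (360,340). The red tin at (437,200) and the yellow tin at (568,275) stand on their coasters, and the doorways, paint bottle and brush have not moved.

```bash
python3 -c "from cell import *; print(close_job())"
```

```text
the job is handed in; nothing more can be done
None
```

I handed the job in with the blue coaster's tin, the heaviest at about 5.6 N (red 1.7 N, yellow 2.5 N), held upright and still over the cork mat and the other two tins back on their own coasters; no verdict came back.

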